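# Soap the scrubbing brush and hold it up over the basin

### The arm

A 6-joint arm with a two-finger parallel gripper is mounted at the origin on a cart in front of the work surface, level with it; the furniture and walls round the work are solid. World frame = base frame: x ahead of the robot, y to its left, z up, the work surface at z = 0. Lengths are in m, angles in rad, forces in N, time in s.
With the tool pointing down it reaches from about 0.3 to 0.875 m from the base axis. Payload 4.2 kg.
Tool frame: the origin (TCP) lies on the front face of the gripper's body, between the roots of the fingers; the fingertips stand manip.nose_length ahead of it and the grasp point (between the pads) lies 54 mm ahead of it (manip.nose_length is the distance from the TCP to the fingertips, in m); z points along the fingers, y is the line along which they close (so a half turn about z gives the same grasp; the last joint's range is limited). The gripper opens to 85 mm and grips with 20 to 120 N. Pads are 22 mm wide; open, the fingers measure 114 mm over their backs; the gripper's body (76 mm by 85 mm) begins 54 mm behind the grasp point. The pads swing forward as they close: fully open they stand 13 mm farther back than shut.
Start: joints at [-1.158, 0.32, 1.565, -0, 1.257, -0.02], TCP at [0.241, -0.522, 0.304] pointing down, gripper open.
Joint ranges: [-3.11, 3.11], [-0.84, 2.01], [0.21, 2.61], [-1.34, 4.49], [0.05, 2.63], [-2.56, 2.56]. Speed limits (rad/s): [2.57, 2.57, 3.14, 3.14, 3.14, 3.14].

### API

Orientations are given as a unit quaternion [x, y, z, w].
In Python, from bench import manip gives the robot as it stands.
- The arm moves only by the shell command python3 -m crank 'ROWS' [OPENING] [FORCE]. ROWS is JSON, a list of rows, each a list of 6 numbers: the shift along the tool's x, y, z in mm, then the turn, a rotation vector about the tool's x, y, z in rad. In form: [[dx, dy, dz, rx, ry, rz], ...]. A call has 1 to 8 rows; each row shifts and turns the commanded pose from where the row before left it, along the tool's axes as they then stand; what a row does not reach is not made up. A row lasts 1/12 s, in which the tool goes at most 41.7 mm and 7.16 degrees, less where a joint would pass 70% of its speed; a pose out of reach is approached as far as the arm can. A call with a gripper value outside its range is refused whole. OPENING is the gripper command: -1 is fully open, 1 is shut, values between are in proportion, set as the call begins (- or left out, the last holds). The fingers move at their own pace and stop on an object; FORCE is the grip in N (left out, the last holds). Time passes only in rows, so rows that do not move let the fingers close. It gives the time, the measured TCP pose, the force, the opening and the grip force at its end, in the units of the state.
- manip.sense(): the state, without advancing time (a new reading comes with each control period).
- manip.get_image(name): name is "side" or "top" or "wrist"; returns a dict with "frame" (480x640x3 uint8, red, green, blue), "intrinsics" (3x3 intrinsics, pixels), "rvec" (rotation vector, rad) and "tvec" (3), from world to camera coordinates, as OpenCV has them; the wrist camera has in their place "T_tool_cam" (4x4, takes a point from camera to tool coordinates, whose origin is the TCP and whose axes are the flange's). Camera axes: x right, y down, z forward; pixel columns grow to the right and rows downward; lengths in m; the calibration is good to about 2 mm. A picture is of the moment at which its call begins: read the wrist's pose just before it. There is no depth.
- manip.job_done(): hands the job in; it is judged then, once.
The state is a dict: "time_s": time; "joints": joint angles; "dq": joint speeds; "effort": joint torques, N m; "eef_pos": TCP position; "eef_rot": TCP orientation; "contact_force": force on the tool from outside, world axes, zero at the start; "wrist_torque": the same for the moment, N m; "opening": finger opening in m; "grasp_force": force on a finger pad.
Only numpy, scipy, OpenCV 4.12 (cv2) and the standard library are available. Lean on these libraries where they do the work, as an engineer would, in place of code of your own. Each camera call takes 0.05 s, during which the arm holds its last target. There are 200 camera calls.

### The job

Get the scrubbing brush ready for your colleague at the sink: while it sits in the spring dish of the soap dispenser, push it down until the dish is on its stop and keep it there for a moment so that the bristles take soap. Let the dish come up again, lift the brush out and hold it over the middle of the washing-up basin with its bristles about 10 cm above the rim, tipped about 40 degrees so that the bristles look down and towards the sink at the right. Finish while holding it still there, and leave the basin and the mug, glass and bowls behind the work where they are.

Things in the scene. Friction and masses are not known exactly. Their poses are not given: they have to be found in the camera images.
- dispenser: Press-type soap dispenser, fixed to the worktop: grey rounded box 100 (x) x 136 (y) x 60 mm high, with a white dish on a spring plunger above it. Origin: centre of its underside on the worktop; z up; its x and y axes are those of the dish and, to about a degree, of the brush in it.
- dish (a joint): How far the white dish is pressed down, m: 0 = up (rest), 0.012 = on its stop. A spring resists (4 N at first, 9 N at the stop, less the brush's and dish's weight) and brings it back. Dish 72 x 110 mm outside, 66 x 104 mm inside (y the long way), its lip 9 mm above its floor.
- dish_floor (a point): Centre of the dish's floor, on which the bristles stand: 80 mm above the worktop when the dish is up.
- brush: Wooden scrubbing brush, 0.1 to 0.17 kg, loose, bristles down in the dish, 3 mm play. Origin: centre of the bristle tips; z towards the handle; y its long axis. Bristles 52 x 90 mm; wooden back 60 x 98 mm at z = 17 to 30 mm; above it a bow handle: bar 22 (x) x 86 (y) x 22 mm, centre z = 63, top z = 74, on posts at y = +-35 mm. Grip the bar's middle from above, closing along x.
- basin: Round purple plastic washing-up basin, loose, 0.6 kg, 340 mm across and 130 mm high, standing on the worktop with a mug and a glass in it (all below the rim). Origin: centre of its underside; z up.
- sink_side (a point): A fixed point in the air on the side of the basin towards the sink (right, -y); only its axes matter. Its z axis points up and to the left (+y), 40 degrees from vertical, with no lean in x. When the brush's z axis lies along it, the handle is up and left and the bristles look down and right, towards the sink.
- striped_mug: Cream striped mug, 82 x 120 x 94 mm, loose, behind the work. Origin: centre of its underside. Leave alone.
- tall_glass: Tall clear glass, 66 mm across and 136 mm high, loose, behind the dispenser. Origin: centre of its underside. Leave alone.
- bowls: Stack of grey-green bowls, 141 mm across and 111 mm high, loose, at the back left. Origin: centre of its underside. Leave alone.
Things that resemble listed ones, but are neither listed nor needed, are in the scene too. Leave any purple or red look-alike of the brush alone.

How it is judged:
By the outcome, as a careful person would: the job done as asked, in the order asked, and still so for the second after the job is handed in, while the arm keeps its last pose, push and grip.
It also fails if it takes over 45 s, if anything falls off the work surface, if the arm or the gripper's body presses on something with over 40 N, if the wrist force passes 120 N, or if a joint passes its speed limit or range.

## Working session

There is one attempt and no reset: what is moved stays moved. The work goes in short steps, Python scripts to look and compute and a shell command to move; the robot and the scene stay as the last step left them, time stands still between calls to the robot, and variables do not carry over. Pictures are saved under pics/ and viewed, at most 10 in all, crops included, and the job is handed in when it is done.

```bash
ls; mkdir -p pics; python3 - <<'E'
from bench import manip
import cv2
s=manip.sense()
for k in s: print(k,s[k])
print(manip.nose_length)
for n in ("side","top"):
    d=manip.get_image(n); cv2.imwrite(f"pics/{n}0.png",d["frame"][:,:,::-1])
    print(n,d["intrinsics"],d["rvec"],d["tvec"])
E
```

```text
pics
time_s 0.0
joints [-1.15799943e+00  3.20308673e-01  1.56567516e+00 -2.28263904e-05
  1.25738023e+00 -1.99927132e-02]
dq [-0.00056831  0.00037718  0.00059958  0.00025577  0.00170306  0.0007599 ]
effort [-3.72536742e-03 -4.15535617e+01 -2.34162623e+01 -4.24045693e-04
  8.33180908e-03 -2.31385151e-06]
eef_pos [ 0.24102085 -0.5216729   0.303074  ]
eef_rot [ 9.76676726e-01  2.14713272e-01 -1.83483109e-04 -8.66557078e-04]
contact_force [-0.09782005  0.5190082  -0.66014399]
wrist_torque [0.02244103 0.01589971 0.0188082 ]
grasp_force 0.0
opening 0.08535119033050446
0.0726
side [[484.21083165   0.         311.48512656]
 [  0.         484.21083165 245.67821121]
 [  0.           0.           1.        ]] [ 0.11626873  2.71268651 -1.54506934] [0.57400122 0.12302402 1.29187004]
top [[539.3304103    0.         324.29609586]
 [  0.         539.3304103  237.21751291]
 [  0.           0.           1.        ]] [ 2.17126477 -2.11726242  0.11230668] [0.04363767 0.62960446 1.40721803]
```

View pics/side0.png

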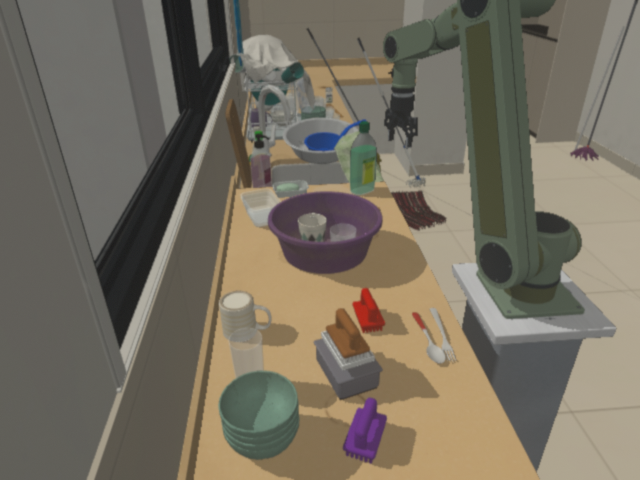

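View pics/top0.png

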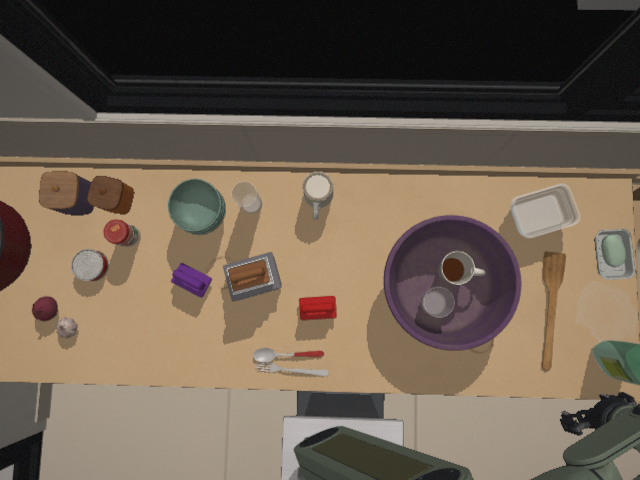

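The wooden brush in the grey dispenser is at top (248,273) and side (348,335). The look-alikes are red at top (318,307) / side (368,312), and purple at top (191,280) / side (367,430). Only the brown one is wooden and sits in a white dish on a grey box, so it fits the description. The basin is at top (452,282).

```bash
cat > h.py <<'E'
import numpy as np, cv2
from scipy.spatial.transform import Rotation as R
def ray(d,uv):
    M=cv2.Rodrigues(np.array(d["rvec"],float))[0]; C=-M.T@np.ravel(d["tvec"])
    v=M.T@np.linalg.inv(d["intrinsics"])@np.array([uv[0],uv[1],1.]); return C,v/np.linalg.norm(v)
def onplane(d,uv,z):
    C,v=ray(d,uv); return C+v*(z-C[2])/v[2]
def cross(r1,r2):
    (a,u),(b,v)=r1,r2; t=np.linalg.lstsq(np.c_[u,-v],b-a,rcond=None)[0]
    p,q=a+t[0]*u,b+t[1]*v; return (p+q)/2,np.linalg.norm(p-q)
E
python3 - <<'E'
from h import *; from bench import manip
T=manip.get_image("top");S=manip.get_image("side")
ct=cv2.resize(T["frame"][240:310,205:300],None,fx=4.2,fy=4.2,interpolation=2)
cs=cv2.resize(S["frame"][300:400,305:390],None,fx=4.2,fy=4.2,interpolation=2)
im=np.zeros((430,800,3),np.uint8); im[:ct.shape[0],:ct.shape[1]]=ct; im[:cs.shape[0],410:410+cs.shape[1]]=cs
cv2.imwrite("pics/crop.png",im[:,:,::-1])
hsv=cv2.cvtColor(T["frame"],cv2.COLOR_RGB2HSV)
m=cv2.inRange(hsv,(120,40,30),(160,255,255)); m[:200]=0;m[:,:370]=0
c=max(cv2.findContours(m,0,1)[0],key=cv2.contourArea); (e)=cv2.fitEllipse(cv2.convexHull(c)); print("basin",e,onplane(T,e[0],.13))
hsv=cv2.cvtColor(S["frame"],cv2.COLOR_RGB2HSV)
m=cv2.inRange(hsv,(120,40,30),(160,255,255)); m[300:]=0
c=max(cv2.findContours(m,0,1)[0],key=cv2.contourArea); print("side basin",cv2.boundingRect(c))
l,t,w,h=cv2.boundingRect(c)
p=c[:,0];L=p[p[:,0].argmin()];Rr=p[p[:,0].argmax()]; print(L,Rr,cross(ray(T,e[0]),ray(S,(L+Rr)/2.)))
E
```

```text
basin ((451.948974609375, 282.23712158203125), (133.0540313720703, 137.31039428710938), 116.41661834716797) [ 0.51192036 -0.26215964  0.13      ]
side basin (268, 192, 113, 59)
[268 219] [380 224] (array([ 0.51483277, -0.26838216,  0.10171888]), np.float64(0.0030008893993910416))
```

View pics/crop.png

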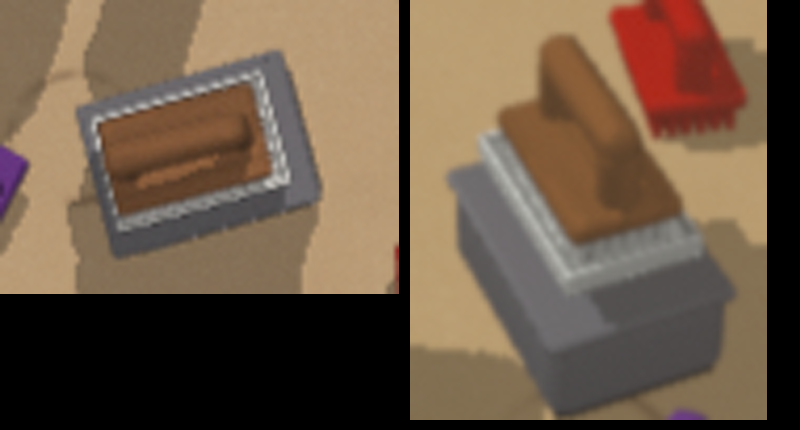

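The crop confirms it: a wooden brush in the white dish on the grey box. The bar's ends are at about (110,155)–(248,130) in the left crop and (558,48)–(625,140) in the right.

```bash
python3 - <<'E'
from h import *; from bench import manip
T=manip.get_image("top");S=manip.get_image("side")
ft=lambda u,v:(205+u/4.2,240+v/4.2)
fs=lambda u,v:(305+(u-410)/4.2,300+v/4.2)
print("bar mid",cross(ray(T,ft(180,138)),ray(S,fs(592,93))))
a,b=onplane(T,ft(110,150),.15),onplane(T,ft(248,125),.15); print(a,b,np.degrees(np.arctan2(*(b-a)[:2])))
q=[(98,125),(255,85),(272,178),(118,215)]   # back corners
P=np.array([onplane(T,ft(*k),.11) for k in q]); print(P,P.mean(0))
for i,j in((0,1),(3,2)): print(np.degrees(np.arctan2(*(P[j]-P[i])[:2])))
q=[(83,108),(278,53),(320,197),(113,256)]
D=np.array([onplane(T,ft(*k),.06) for k in q[:3]]); print(D,(D[0]+D[2])/2,np.degrees(np.arctan2(*(D[1]-D[0])[:2])))
s=manip.sense(); print(R.from_quat(s["eef_rot"]).as_matrix().round(4), manip.get_image("wrist")["T_tool_cam"])
E
```

```text
bar mid (array([0.51869876, 0.24493369, 0.14141761]), np.float64(0.006052704677547692))
[0.51310028 0.28392959 0.15      ] [0.52982456 0.20326651 0.15      ] 168.28653850157733
[[0.53012042 0.29981672 0.11      ]
 [0.5567737  0.20542033 0.11      ]
 [0.50080414 0.19286302 0.11      ]
 [0.47618317 0.28503078 0.11      ]] [0.51597036 0.24578271 0.11      ]
164.23271305885766
165.04368779142044
[[0.54371713 0.3199218  0.06      ]
 [0.58144855 0.19837267 0.06      ]
 [0.49182044 0.16855326 0.06      ]] [0.51776878 0.24423753 0.06      ] 162.75454937476997
[[ 9.078e-01  4.194e-01 -2.000e-04]
 [ 4.194e-01 -9.078e-01  6.000e-04]
 [ 0.000e+00 -6.000e-04 -1.000e+00]] [[-7.20574524e-04 -9.59804689e-01 -2.80667847e-01  7.08576186e-02]
 [ 9.99999082e-01 -3.69436050e-04 -1.30398766e-03  5.15162436e-04]
 [ 1.14788465e-03 -2.80668528e-01  9.59804073e-01 -6.99966743e-02]
 [ 0.00000000e+00  0.00000000e+00  0.00000000e+00  1.00000000e+00]]
```

```bash
python3 -m crank '[[38,0,0,0,0,-0.0665],[38,0,0,0,0,-0.0665],[38,0,0,0,0,-0.0665],[38,0,0,0,0,-0.0665],[38,0,0,0,0,-0.0665],[38,0,0,0,0,-0.0665],[38,0,0,0,0,-0.0665],[38,0,0,0,0,-0.0665]]' -1
python3 -m crank '[[38,0,0,0,0,-0.0665],[38,0,0,0,0,-0.0665],[38,0,0,0,0,-0.0665],[38,0,0,0,0,-0.0665],[38,0,0,0,0,-0.0665],[38,0,0,0,0,-0.0665],[38,0,0,0,0,-0.0665],[38,0,0,0,0,-0.0665]]'
python3 -m crank '[[38,0,0,0,0,-0.0665],[38,0,0,0,0,-0.0665],[38,0,0,0,0,-0.0665],[38,0,0,0,0,-0.0665],[38,0,0,0,0,-0.0665],[38,0,0,0,0,-0.0665],[38,0,0,0,0,0],[0,0,0,0,0,0]]'
python3 - <<'E'
from bench import manip
from h import *
s=manip.sense(); print(s["joints"].round(3) if hasattr(s["joints"],"round") else s["joints"])
M=R.from_quat(s["eef_rot"]).as_matrix()
print(M.round(3),np.degrees(np.arctan2(M[1,0],M[0,0])))
print("tool delta mm",M.T@(np.array([.517,.245,.303])-s["eef_pos"])*1e3)
E
```

```text
time_s: 1.02
eef_pos: [0.4789, -0.3351, 0.3038]
eef_rot: [0.885, 0.465, 0.0, 0.0]
contact_force: [-0.3, -0.6, 0.1]
opening: 0.0851
grasp_force: 0.0
time_s: 1.68
eef_pos: [0.5876, -0.0548, 0.3038]
eef_rot: [0.732, 0.682, 0.0, 0.0]
contact_force: [0.0, -0.2, -1.0]
opening: 0.0856
grasp_force: 0.0
time_s: 2.35
eef_pos: [0.552, 0.2106, 0.3038]
eef_rot: [0.581, 0.814, 0.001, -0.001]
contact_force: [-0.4, -0.0, -0.6]
opening: 0.0854
grasp_force: 0.0
[0.344 0.345 1.527 0.004 1.27  0.012]
[[-0.325  0.946 -0.001]
 [ 0.946  0.325  0.003]
 [ 0.003 -0.    -1.   ]] 108.95844645560904
tool delta mm [ 43.86003605 -21.91834898   0.96362128]
```

```bash
cat > w.py <<'E'
from h import *; from bench import manip; import pickle,sys
s=manip.sense(); d=manip.get_image("wrist"); n=sys.argv[1]
pickle.dump((s["eef_pos"],s["eef_rot"],d),open(n+".pkl","wb"))
cv2.imwrite(f"pics/{n}.png",d["frame"][:,:,::-1]); print(s["eef_pos"],s["joints"])
E
python3 w.py w1; python3 -m crank '[[22,-11,0,0,0,0],[22,-11,0,0,0,0.05],[0,0,0,0,0,0],[0,0,0,0,0,0]]'; python3 w.py w2
```

```text
[0.5519799  0.21063725 0.30380817] [0.34364842 0.344682   1.52733978 0.00360595 1.26973417 0.01169118]
time_s: 2.73
eef_pos: [0.5191, 0.2392, 0.3041]
eef_rot: [0.603, 0.798, -0.0, 0.0]
contact_force: [0.2, -0.0, -0.3]
opening: 0.0852
grasp_force: 0.0
[0.51908249 0.23923313 0.30406385] [ 4.12111819e-01  3.14026507e-01  1.57239311e+00 -9.08623564e-04
  1.25490327e+00  1.36226014e-01]
```

View pics/w2.png

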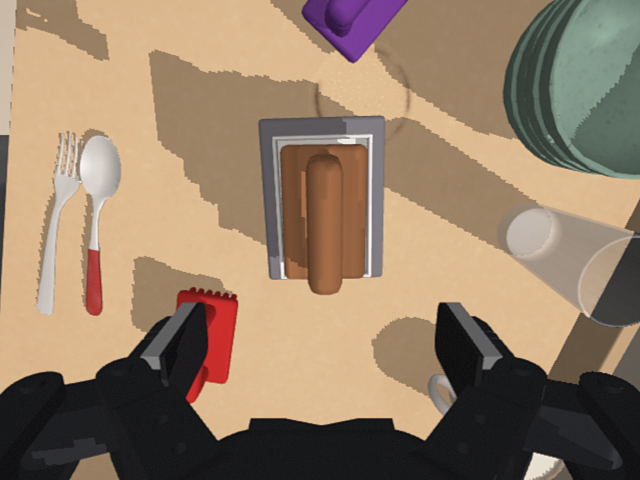

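View pics/w1.png

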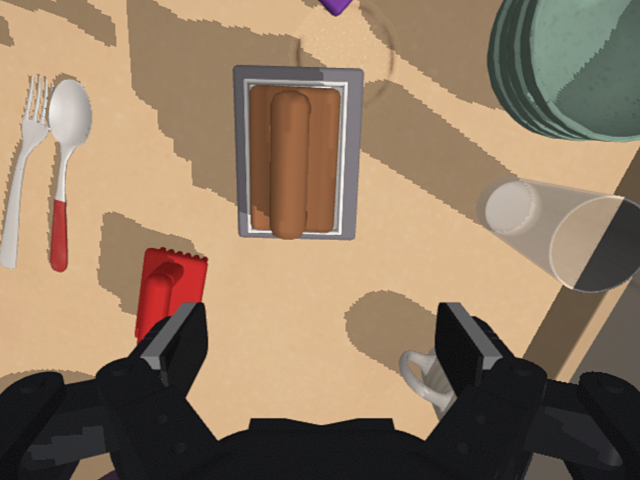

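w2: the bar runs from (323,154) to (325,293), with sides at 307 and 343 at row 225. The back's corners are (282,146), (365,145), (367,277) and (282,278). w1: the bar runs from (291,91) to (289,239), and the back's far corners are (249,86) and (340,86). Next I triangulate.

```bash
python3 - <<'E'
from h import *; import pickle
A=pickle.load(open("w1.pkl","rb"));B=pickle.load(open("w2.pkl","rb"))
def wr(X,uv):
    p,q,d=X; M=R.from_quat(q).as_matrix(); T=np.array(d["T_tool_cam"]); v=np.linalg.inv(d["intrinsics"])@[uv[0],uv[1],1]
    v=M@T[:3,:3]@v; return np.array(p)+M@T[:3,3],v/np.linalg.norm(v)
def pl(X,uv,z): C,v=wr(X,uv); return C+v*(z-C[2])/v[2]
print(B[2]["intrinsics"][0,0])
tri=[("barfar",(291,91),(323,154)),("barnear",(289,239),(325,293)),("bk1",(249,86),(282,146)),("bk2",(340,86),(365,145)),("bk3",(335,232),(367,277)),("bk4",(253,233),(282,278)),
("disp1",(234,66),(260,120)),("disp2",(363,69),(383,117)),("disp3",(355,239),(382,276)),("disp4",(239,237),(271,278))]
for n,a,b in tri: print(n,cross(wr(A,a),wr(B,b)))
for X,e in((A,((291,91),(289,239))),(B,((323,154),(325,293)))):
    f,n=pl(X,e[0],.149),pl(X,e[1],.149); print("bar mid",(f+n)/2,"len",np.linalg.norm(f-n),"yaw",np.degrees(np.arctan2(-(f-n)[0],(f-n)[1])))
l,r=pl(B,(307,225),.143),pl(B,(343,225),.143); print("bar width",np.linalg.norm(l-r),(l+r)/2)
for X,q in((A,[(249,86),(340,86),(335,232),(253,233)]),(B,[(282,146),(365,145),(367,277),(282,278)])):
    P=np.array([pl(X,k,.110) for k in q]); print("back c",P.mean(0),[np.degrees(np.arctan2(-(P[i]-P[j])[0],(P[i]-P[j])[1])) for i,j in((0,3),(1,2))],np.linalg.norm(P[0]-P[3]),np.linalg.norm(P[0]-P[1]))
M=R.from_quat(B[1]).as_matrix(); print("tool yaw",np.degrees(np.arctan2(M[1,0],M[0,0]))-90)
E
```

```text
386.1950985515135
barfar (array([0.50516146, 0.29113337, 0.12914805]), np.float64(0.0003257595837028815))
barnear (array([0.53123519, 0.20590013, 0.13880505]), np.float64(0.0008264748121463012))
bk1 (array([0.47738526, 0.28690927, 0.10941073]), np.float64(0.0017550618035056783))
bk2 (array([0.5311321 , 0.3039429 , 0.11497802]), np.float64(0.001897776030454705))
bk3 (array([0.56178446, 0.21212186, 0.10574511]), np.float64(0.0004384674586725556))
bk4 (array([0.50216798, 0.17992004, 0.06973923]), np.float64(0.002154788261270006))
disp1 (array([0.45224983, 0.29811224, 0.05810183]), np.float64(0.00045490328662481085))
disp2 (array([0.5443852 , 0.32680538, 0.06033163]), np.float64(0.0011049576844543519))
disp3 (array([0.58556383, 0.19993253, 0.05787929]), np.float64(0.0002983773541796205))
disp4 (array([0.49149676, 0.16821515, 0.05174526]), np.float64(0.0015659983001865441))
bar mid [0.51919178 0.24958593 0.149     ] len 0.08424207414022702 yaw 16.86530164214521
bar mid [0.51719743 0.2512665  0.149     ] len 0.08618705672507673 yaw 16.708119308364022
bar width 0.0222078562044021 [0.51786385 0.25122662 0.143     ]
back c [0.51907112 0.24945465 0.11      ] [np.float64(17.638892975952505), np.float64(17.597165258050904)] 0.09737846770886946 0.058152998569480016
back c [0.51778312 0.25017141 0.11      ] [np.float64(14.163089897618647), np.float64(18.50169039111734)] 0.09440205768502555 0.055234278382054955
tool yaw 15.823249910271372
```

```bash
python3 -m crank '[[10.7,2,20,0,0,-0.018],[0,0,30,0,0,0],[0,0,30,0,0,0],[0,0,15,0,0,0],[0,0,10,0,0,0],[0,0,0,0,0,0]]'; python3 -m crank '[[0,0,0,0,0,0],[0,0,0,0,0,0],[0,0,0,0,0,0],[0,0,0,0,0,0],[0,0,0,0,0,0],[0,0,0,0,0,0],[0,0,0,0,0,0],[0,0,0,0,0,0]]' 0.55 60; python3 w.py w3
```

```text
time_s: 3.28
eef_pos: [0.5182, 0.249, 0.1967]
eef_rot: [0.597, 0.802, -0.002, -0.001]
contact_force: [-0.8, -0.5, 1.5]
opening: 0.0853
grasp_force: 0.0
time_s: 3.95
eef_pos: [0.5185, 0.2506, 0.1994]
eef_rot: [0.596, 0.803, 0.0, 0.0]
contact_force: [0.1, -0.3, 2.0]
opening: 0.0212
grasp_force: 59.4
[0.51846542 0.25055816 0.19942514] [ 4.30295853e-01  4.04520516e-01  1.71559653e+00 -2.60959997e-04
  1.02022183e+00  1.37246013e-01]
```

```bash
python3 -m crank '[[0,0,2,0,0,0],[0,0,2,0,0,0],[0,0,2,0,0,0],[0,0,2,0,0,0],[0,0,2,0,0,0],[0,0,0,0,0,0],[0,0,0,0,0,0]]' 1 70; python3 -m crank '[[0,0,2,0,0,0],[0,0,0,0,0,0],[0,0,0,0,0,0]]'; python3 -m crank '[[0,0,1,0,0,0],[0,0,0,0,0,0],[0,0,0,0,0,0]]'
```

```text
time_s: 4.58
eef_pos: [0.5184, 0.2506, 0.1892]
eef_rot: [0.596, 0.803, 0.0, 0.0]
contact_force: [-1.0, -0.9, 6.3]
opening: 0.0209
grasp_force: 71.3
time_s: 4.83
eef_pos: [0.5184, 0.2506, 0.1879]
eef_rot: [0.596, 0.803, 0.001, 0.0]
contact_force: [-1.8, -1.6, 9.1]
opening: 0.0206
grasp_force: 71.8
time_s: 5.08
eef_pos: [0.5184, 0.2505, 0.1879]
eef_rot: [0.596, 0.803, 0.001, 0.0]
contact_force: [-2.9, -1.1, 15.3]
opening: 0.0212
grasp_force: 72.5
```

```bash
python3 -m crank '[[0,0,0.5,0,0,0],[0,0,0,0,0,0],[0,0,0,0,0,0],[0,0,0,0,0,0],[0,0,0,0,0,0],[0,0,0,0,0,0],[0,0,0,0,0,0],[0,0,0,0,0,0]]';python3 -m crank '[[0,0,0,0,0,0],[0,0,0,0,0,0],[0,0,0,0,0,0],[0,0,0,0,0,0],[0,0,0,0,0,0],[0,0,0,0,0,0],[0,0,0,0,0,0],[0,0,0,0,0,0]]'; python3 -m crank '[[0,0,-2,0,0,0],[0,0,-2,0,0,0],[0,0,-2,0,0,0],[0,0,-2,0,0,0],[0,0,-2,0,0,0],[0,0,-2,0,0,0],[0,0,-1.5,0,0,0],[0,0,0,0,0,0]]';python3 -m crank '[[0,0,0,0,0,0],[0,0,0,0,0,0],[0,0,0,0,0,0],[0,0,0,0,0,0]]'
```

```text
time_s: 5.75
eef_pos: [0.5184, 0.2506, 0.1879]
eef_rot: [0.596, 0.803, 0.001, 0.001]
contact_force: [-4.7, -1.5, 16.1]
opening: 0.021
grasp_force: 73.0
time_s: 6.42
eef_pos: [0.5184, 0.2505, 0.1879]
eef_rot: [0.596, 0.803, 0.001, 0.001]
contact_force: [-4.0, -1.5, 16.8]
opening: 0.0209
grasp_force: 73.0
time_s: 7.08
eef_pos: [0.5185, 0.2505, 0.199]
eef_rot: [0.596, 0.803, 0.0, 0.0]
contact_force: [0.7, 0.1, 2.9]
opening: 0.021
grasp_force: 70.8
time_s: 7.42
eef_pos: [0.5184, 0.2505, 0.1988]
eef_rot: [0.596, 0.803, 0.0, 0.0]
contact_force: [2.0, 0.7, 1.8]
opening: 0.0208
grasp_force: 70.7
```

```bash
python3 -m crank '[[0,0,-8,0,0,0],[0,0,-15,0,0,0],[0,0,-22,0,0,0],[0,0,-25,0,0,0],[0,0,-25,0,0,0.074],[0,0,-25,0,0,0.074],[0,0,-25,0,0,0.074],[0,0,-15,0,0,0.074]]'; python3 -m crank '[[0,0,0,0,0,0],[0,0,0,0,0,0]]'; python3 w.py w4; python3 - <<'E'
from h import *; from bench import manip
import cv2
a=manip.get_image("side")["frame"][190:400,250:450]; t=manip.get_image("top")["frame"][220:320,180:340]
a=cv2.resize(a,(400,420)); t=cv2.resize(t,(400,250)); im=np.zeros((420,800,3),np.uint8); im[:,:400]=a; im[:250,400:]=t
cv2.imwrite("pics/lift.png",im[:,:,::-1])
E
```

```text
time_s: 8.08
eef_pos: [0.5176, 0.2502, 0.3611]
eef_rot: [0.709, 0.705, -0.0, -0.0]
contact_force: [-0.0, -0.1, -1.6]
opening: 0.0205
grasp_force: 70.2
time_s: 8.25
eef_pos: [0.5176, 0.2502, 0.3585]
eef_rot: [0.708, 0.707, -0.001, -0.0]
contact_force: [0.2, 0.7, -2.0]
opening: 0.0206
grasp_force: 70.3
[0.51755607 0.25017068 0.35854865] [ 4.30257084e-01  2.91751886e-01  1.46741999e+00 -2.14875133e-05
  1.38401333e+00  4.31438329e-01]
```

View pics/lift.png

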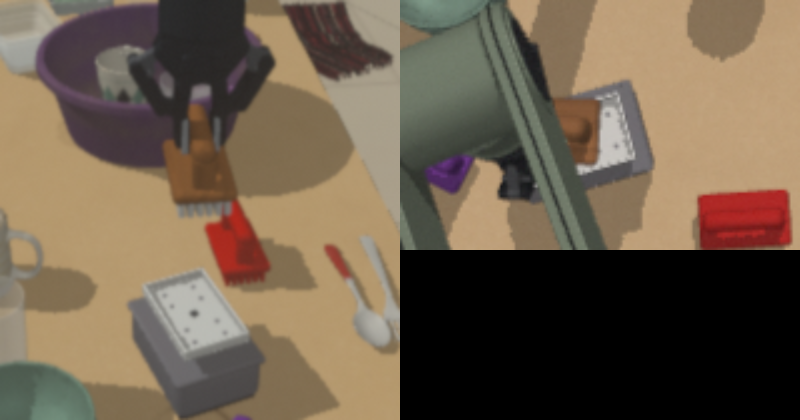

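The brush is held level at (200,170) in the left panel, the dish is empty and up, and nothing else has moved. Next I carry it across to the basin and then tip it.

```bash
python3 -m crank '[[-20,0,0,0,0,0],[-36,0,0,0,0,0],[-36,0,0,0,0,0],[-36,0,0,0,0,0],[-36,0,0,0,0,0],[-36,0,0,0,0,0],[-36,0,0,0,0,0],[-36,0,0,0,0,0]]'; python3 -m crank '[[-36,0,0,0,0,0],[-36,0,0,0,0,0],[-36,0,0,0,0,0],[-36,0,0,0,0,0],[-18,0,0,0,-0.05,0],[0,0,0,0,-0.1,0],[0,0,0,0,-0.1,0],[0,0,0,0,-0.1,0]]'; python3 -m crank '[[0,0,0,0,-0.1,0],[0,0,0,0,-0.1,0],[0,0,0,0,-0.1,0],[0,0,0,0,-0.048,0],[0,0,0,0,0,0],[0,0,0,0,0,0]]'
cat > e.py <<'E'
from h import *; from bench import manip
s=manip.sense(); M=R.from_quat(s["eef_rot"]).as_matrix(); print(s["joints"]); z=-M[:,2]; print("brush z",z,"want",[0,.643,.766])
tips=s["eef_pos"]-.119*z; print("tips",tips,"tool shift mm",M.T@(np.array([.513,-.264,.231])-tips)*1e3)
w=np.cross(z,[0,.64279,.76604]); print("rot tool",M.T@w)
E
python3 e.py
```

```text
time_s: 9.07
eef_pos: [0.5165, -0.0232, 0.3574]
eef_rot: [0.708, 0.706, -0.001, -0.001]
contact_force: [1.2, 0.5, -1.9]
opening: 0.0207
grasp_force: 70.3
time_s: 9.73
eef_pos: [0.5164, -0.1844, 0.3575]
eef_rot: [0.697, 0.695, -0.125, 0.123]
contact_force: [0.2, -0.1, -2.7]
opening: 0.021
grasp_force: 70.2
time_s: 10.23
eef_pos: [0.5167, -0.1829, 0.3573]
eef_rot: [0.665, 0.665, -0.242, 0.24]
contact_force: [-0.8, 0.4, -1.2]
opening: 0.0208
grasp_force: 70.3
[-0.07115934  0.23291367  1.697231   -0.73782184  1.25665032  0.18342466]
brush z [0.00379939 0.64110973 0.76743982] want [0, 0.643, 0.766]
tips [ 0.51621893 -0.25917824  0.26600054] tool shift mm [18.74190912 -3.08694479 29.9643183 ]
rot tool [-3.79725465e-03 -2.19063608e-03  1.19900859e-19]
```

```bash
python3 -m crank '[[9,-1.5,15,-0.004,-0.002,0],[9.7,-1.5,15,0,0,0],[0,0,0,0,0,0],[0,0,0,0,0,0],[0,0,0,0,0,0],[0,0,0,0,0,0]]'; python3 e.py; python3 - <<'E'
from h import *; from bench import manip
im=np.zeros((480,800,3),np.uint8)
w=manip.get_image("wrist")["frame"]; a=manip.get_image("side")["frame"][70:280,240:440]; t=manip.get_image("top")["frame"][190:370,340:540]
im[:300,:400]=cv2.resize(w,(400,300)); im[:420,400:]=cv2.resize(a,(400,420)); im[300:480,:200]=t
cv2.imwrite("pics/final.png",im[:,:,::-1])
E
```

```text
time_s: 10.73
eef_pos: [0.5145, -0.1888, 0.3252]
eef_rot: [0.665, 0.663, -0.241, 0.244]
contact_force: [-0.2, -0.6, -1.6]
opening: 0.0208
grasp_force: 70.2
[-0.08170777  0.25232249  1.7580858  -0.76544291  1.18496657  0.24131614]
brush z [-0.00364489  0.64436937  0.76470571] want [0, 0.643, 0.766]
tips [ 0.51492233 -0.26552119  0.23419836] tool shift mm [ 3.21635927 -1.94073122  1.45858612]
rot tool [ 3.65323721e-03  2.05272947e-03 -1.58554506e-19]
```

View pics/final.png

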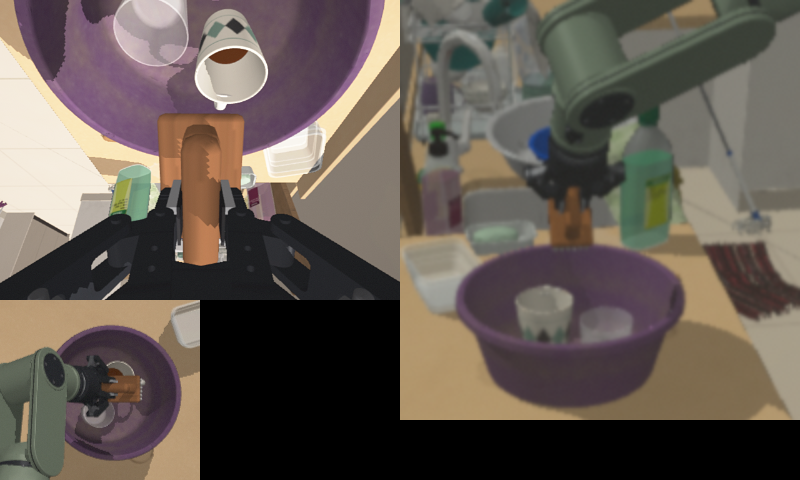

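The brush is held square in the fingers over the basin, bristles towards the sink, and basin, mug and glass are undisturbed. Last, I check for slip against the earlier wrist picture and that the arm is still.

```bash
python3 -m crank '[[0,0,0,0,0,0],[0,0,0,0,0,0],[0,0,0,0,0,0],[0,0,0,0,0,0],[0,0,0,0,0,0],[0,0,0,0,0,0]]'; python3 e.py; python3 w.py w5; python3 - <<'E'
from h import *; import pickle
for n in("w3","w4","w5"):
    f=pickle.load(open(n+".pkl","rb"))[2]["frame"]; h=cv2.cvtColor(f,cv2.COLOR_RGB2HSV); m=cv2.inRange(h,(5,120,60),(14,255,220))
    c=max(cv2.findContours(m,0,1)[0],key=cv2.contourArea); print(n,cv2.boundingRect(c),cv2.contourArea(c))
E
```

```text
time_s: 11.38
eef_pos: [0.514, -0.1885, 0.3239]
eef_rot: [0.665, 0.664, -0.242, 0.243]
contact_force: [0.8, 0.0, -1.0]
opening: 0.0211
grasp_force: 70.2
[-0.08113423  0.25315789  1.76045166 -0.76573886  1.1844822   0.2420862 ]
brush z [-0.00210983  0.64428382  0.76478357] want [0, 0.643, 0.766]
tips [ 0.51421613 -0.26518211  0.2328737 ] tool shift mm [ 2.10854403 -1.22223532  0.66880094]
rot tool [2.11415990e-03 1.94725322e-03 1.10865262e-19]
[ 0.51396506 -0.18851233  0.32388295] [-0.08113423  0.25315789  1.76045166 -0.76573886  1.1844822   0.2420862 ]
w3 (252, 182, 138, 243) 22011.0
w4 (252, 182, 139, 243) 21980.5
w5 (252, 182, 139, 243) 22083.0
```

No slip, and the pose is still and on target.

```bash
python3 -c "
from bench import manip; print(manip.job_done())"
```

```text
the job is handed in; nothing more can be done
None
```

I pressed the brush onto the dish's stop for over a second, let the dish rise and lifted the brush out; I handed in with it held still over the middle of the basin, tipped 40° towards the sink, bristles about 10 cm above the rim, everything else untouched.

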